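# Unscrew the left-hand cap of the fuel-gas outlet and park it

## Task

Take the large notched hexagonal cap off the fuel-gas outlet: its thread is left-handed, so it loosens clockwise seen from above; check by feel that it is giving, ease it up as it unscrews and never force the thread, neither by pulling before it is free nor by turning against a stop. When it has come free, lift it off and set it down gently, mouth down and fully home over the parking stub, and let go. Leave the smaller plain oxygen cap and everything else on the bench alone.

Things in the scene. Friction and masses are not known exactly. Their poses are not given: they have to be found in the camera images.
- fuel_cap: Brass hexagonal blanking cap, mouth down, 52 mm across flats, 38 mm high, about 0.3 kg, a notch in each of its six upright corners. Origin: centre of its underside (rim of the mouth); z up; x square to one flat, the other flats follow every 60 degrees. Hollow: bore 44 mm across, 30 mm deep; three lugs at the mouth leave a 31 mm clear circle. It starts with its rim 3 to 9 mm above the outlet's boss.
- fuel_outlet: Fixed grey block 80 x 80 x 25 mm, on it a round brass boss 48 mm across up to 37 mm, on that the threaded stub (40 mm over the thread, top 61 mm above the bench; the spring pin inside stands up to 83 mm once the cap is off). Origin: centre of its underside on the bench, z up.
- fuel_thread (a point): On the outlet's axis at the foot of its thread (boss top). Coarse LEFT-HAND three-start thread: turned clockwise from above, the cap climbs 2 to 7 mm in all and is free after 20 to 65 degrees, unknown each time. A pin (about 6 N) springs it up, 5 to 6 mm more once free. Turned some 15 to 20 degrees past free it jams against a stop: lift it off first. A pull of 25 N before it is free is too much.
- parking_stub: Fixed wooden block 85 x 85 x 22 mm with a round steel boss 50 mm across up to 37 mm above the bench, and on it an upright plain steel stub 26 mm in diameter and 22 mm high with a tapered top (18 mm across). Origin: centre of its underside on the bench, z up. The parked cap's rim rests on the boss, 37 mm above this origin.
- oxygen_outlet: Fixed outlet block like the fuel one, with the plain oxygen cap; the two outlets may swap places. Origin: centre of its underside on the bench.
- oxygen_cap (a joint): Turn of the smaller plain hexagonal oxygen cap (38 mm across flats, 28 mm high, no notches), rad; 0 at the start. Not to be turned.
- pipe_offcut: Loose steel pipe offcut, 60 mm across, 45 mm high, standing on end. Origin: centre of its underside.
- steel_coupon: Loose flat steel plate 100 x 50 x 8 mm. Origin: centre of its underside.
- chipping_hammer: Loose hammer, 260 mm long, lying. Origin: under its middle.
- wire_brush: Loose brush, 240 mm long, lying. Origin: under its middle.
- magnet_square: Loose triangular magnet square, 90 mm legs, 14 mm thick, lying flat. Origin: its square corner, underside.
- electrodes: Bundle of five welding rods, 300 mm long, lying. Origin: under its middle.
- spray_can: Loose can, 60 mm across, 140 mm tall, standing. Origin: centre of its underside.
Not all that is in view belongs to the job. What is shaped like the fuel_outlet but pink or purple is not meant.

How it is judged:
By the outcome, as a careful person would: the job done as asked, in the order asked, and still so for the second after the job is handed in, with the robot touching nothing.
It also fails if it takes over 48 s, if anything falls off the work surface, if the arm or the gripper's body presses on something with over 40 N, if the wrist force passes 120 N, or if a joint passes its speed limit or range.

## Robot

A 7-joint arm with a two-finger parallel gripper is mounted at the origin on the work surface. World frame = base frame: x ahead of the robot, y to its left, z up, the work surface at z = 0. Lengths are in m, angles in rad, forces in N, time in s.
With the tool pointing down it reaches from about 0.425 to 1.025 m from the base axis. Payload 9.4 kg.
Tool frame: the origin (TCP) lies between the finger pads; the fingertips stand manip.tcp_to_tips ahead of it and the grasp point (between the pads) lies 2 mm behind it (manip.tcp_to_tips is the distance from the TCP to the fingertips, in m); z points along the fingers, x is the direction in which the jaws open and shut, and the axes are right-handed (so a half turn about z gives the same grasp; the last joint's range is limited). The gripper opens to 93 mm and grips with 3 to 60 N. Pads are 15 mm wide; open, the fingers measure 128 mm over their backs; the gripper's body (75 mm by 188 mm) begins 65 mm behind the grasp point.
Start: joints at [-1.298, 0.599, -0.003, 1.599, 0.002, 0.943, -0.08], TCP at [0.248, 0.681, 0.236] pointing down, gripper open.
Joint ranges: [-2.57, 2.57], [-0.35, 1.97], [-1.29, 1.29], [0.11, 2.56], [-1.05, 4.19], [0.11, 1.86], [-2.63, 2.63]. Speed limits (rad/s): [2.22, 2.22, 3.01, 3.01, 3.14, 3.14, 3.14].

## Interface

Orientations are given as [roll, pitch, yaw] about the fixed x, y, z axes, in that order (R = Rz(yaw) Ry(pitch) Rx(roll)).
In Python, from cell import monitor, read_camera, manip gives the robot as it stands.
- The arm moves only by the tool arm_command, never from a script. Its argument "increments" is a list of rows, each an object of numbers: "x", "y", "z": the shift along the world's x, y, z in units of 25 mm (1.0 is 25 mm); "rx", "ry", "rz": the turn, a rotation vector about the world's x, y, z in units of 8 degrees (1.0 is 8 degrees); "fingers": the opening, from 0 (shut) to 1 (fully open). In form: [{"x": .., "y": .., "z": .., "rx": .., "ry": .., "rz": .., "fingers": ..}, ...]. A call has 1 to 10 rows; each row is the pose to reach, as a shift and turn from the pose commanded when the call began; what a row does not reach only later rows make up. A row lasts 1/10 s, in which the tool goes at most 50 mm and 8.59 degrees, less where a joint would pass 70% of its speed; a pose out of reach is approached as far as the arm can. A call with a gripper value outside its range is refused whole. The fingers move at their own pace and stop on an object; "newtons" is the grip in N (left out, the last holds). Time passes only in rows, so rows that repeat a pose let the fingers close. It gives the time, the measured TCP pose, the force and the opening at its end, in the units of the state.
- monitor.sense(): the state, without advancing time (a new reading comes with each control period).
- read_camera(name): name is "scene" or "top" or "wrist"; returns a dict with "img" (480x640x3 uint8, red, green, blue), "fx", "fy", "cx", "cy" (pixels), "eye" and "orientation" of the camera in the world. Camera axes: x right, y up, looking along -z (the intrinsics and any distortion apply to the point x, -y, -z); pixel columns grow to the right and rows downward; lengths in m; the calibration is good to about 2 mm. The wrist camera is an equidistant fisheye: a pixel r from the principal point sees the ray r / f radians off the axis. A picture is of the moment at which its call begins. There is no depth.
- manip.sign_off(): hands the job in, once; it reports no verdict.
The state is a dict: "t": time; "joints": joint angles; "joint_vel": joint speeds; "tau": joint torques, N m; "tcp_pos": TCP position; "orientation": TCP orientation; "wrist_force": force on the tool from outside, world axes, zero at the start; "ft_torque": the same for the moment, N m; "gripper_width": opening from 0.0 (shut) to 1.0 (fully open).
Only numpy, scipy, OpenCV 4.12 (cv2) and the standard library are available. Lean on these libraries where they do the work, as an engineer would, in place of code of your own. Each camera call takes 0.05 s, during which the arm holds its last target. There are 200 camera calls.

## Working session

There is one attempt and no reset: what is moved stays moved. The work goes in short steps, Python scripts to look and compute and a tool call to move; the robot and the scene stay as the last step left them, time stands still between calls to the robot, and variables do not carry over. Pictures are saved under pics/ and viewed, about 8 in all and at most 12, crops included, and the job is handed in when it is done.

Besides the shell and the picture viewer there is one more tool, called after "Request:" by a JSON object that holds its "method" and its "body". arm_command: Moves the arm, as the interface text tells. Its arguments: {"type":"object","properties":{"increments":{"type":"array"},"newtons":{"type":"number"}},"required":["increments"]}

```bash
mkdir -p pics; cat > h.py <<'E'
import numpy as np, cv2
from scipy.spatial.transform import Rotation as Ro
from cell import monitor, read_camera, manip
def Rm(o):
    o=np.array(o,float)
    return o if o.shape==(3,3) else (Ro.from_quat(o).as_matrix() if o.size==4 else Ro.from_euler('xyz',o).as_matrix())
def ray(c,u,v,fish=False):
    a=(u-c['cx'])/c['fx'];b=(v-c['cy'])/c['fy']
    if fish:
        r=np.hypot(a,b);s=np.sin(r)/max(r,1e-9);d=np.array([a*s,-b*s,-np.cos(r)])
    else: d=np.array([a,-b,-1.])
    return Rm(c['orientation'])@d
def onz(c,u,v,z,fish=False):
    d=ray(c,u,v,fish);e=np.array(c['eye']);return e+d*(z-e[2])/d[2]
def proj(c,p):
    q=Rm(c['orientation']).T@(np.array(p)-c['eye']);return c['cx']-c['fx']*q[0]/q[2],c['cy']+c['fy']*q[1]/q[2]
def save(c,n): cv2.imwrite('pics/'+n+'.png',c['img'][:,:,::-1])
E
python3 - <<'E'
from h import *
import pickle
for n in('top','scene','wrist'):
    c=read_camera(n);save(c,n+'0');pickle.dump(c,open(n+'0.pkl','wb'))
    print(n,{k:np.round(v,3).tolist() for k,v in c.items() if k!='img'})
print(monitor.sense(),manip.tcp_to_tips)
E
```

```text
top {'fx': 480.095, 'fy': 480.095, 'cx': 314.688, 'cy': 249.494, 'eye': [0.332, -0.004, 1.159], 'orientation': [0.192, -0.014, -1.575]}
scene {'fx': 556.517, 'fy': 556.517, 'cx': 308.287, 'cy': 234.566, 'eye': [1.095, 0.659, 0.894], 'orientation': [0.802, -0.009, 2.444]}
wrist {'fx': 371.648, 'fy': 371.648, 'cx': 318.043, 'cy': 237.464, 'eye': [0.178, 0.707, 0.384], 'orientation': [-0.278, 0.002, 1.221]}
{'t': 0.15, 'joints': array([-1.29772514,  0.59994482, -0.00253214,  1.59993327,  0.00184985,
        0.94288446, -0.07978474]), 'joint_vel': array([-1.66001992e-03, -1.85513689e-03,  5.02102625e-04, -3.70574908e-03,
        2.28060148e-04, -1.30092200e-03,  3.67611978e-05]), 'tau': array([ 3.34780590e-03, -7.65581131e+01,  1.49928477e+00, -2.52564865e+01,
       -5.22643793e-02,  1.48041733e-02,  1.26017958e-04]), 'tcp_pos': array([0.24835432, 0.68077746, 0.23496059]), 'orientation': array([3.14143370e+00, 1.15868002e-03, 1.22111867e+00]), 'wrist_force': array([-0.50922981,  0.64298499, -0.69233244]), 'ft_torque': array([0.00440391, 0.06654646, 0.00154679]), 'gripper_width': 1.0022414063924299} 0.017
```

View pics/top0.png

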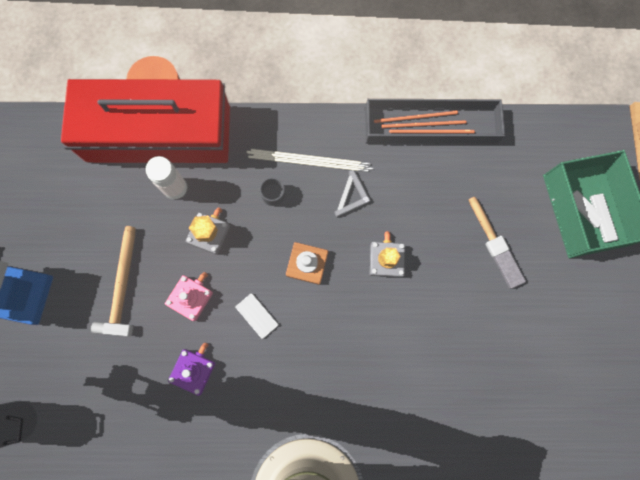

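View pics/scene0.png

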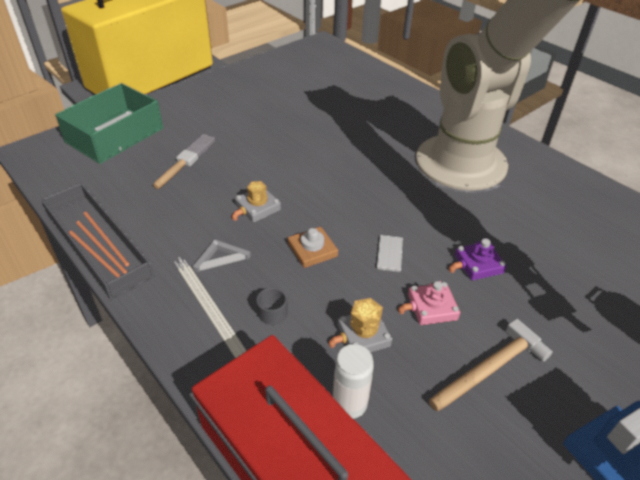

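```bash
python3 - <<'E'
from h import *
import pickle
t=pickle.load(open('top0.pkl','rb'));s=pickle.load(open('scene0.pkl','rb'))
def blobs(c,nm):
    h=cv2.cvtColor(c['img'],cv2.COLOR_RGB2HSV)
    m=((h[...,0]>15)&(h[...,0]<32)&(h[...,1]>130)&(h[...,2]>110)).astype(np.uint8)
    n,l,st,ce=cv2.connectedComponentsWithStats(m)
    for i in range(1,n):
        if 100<st[i,4]<3000: print(nm,st[i],ce[i].round(1), onz(c,*ce[i],.07).round(3))
blobs(t,'top');blobs(s,'scene')
for n,u,v,z in[('park',307,259,.059),('can',161,170,.14),('oxy',389,257,.07),('pipe',272,188,.045),('fuel',203,228,.08)]: print(n,onz(t,u,v,z).round(3))
for n,u,v,z in[('park',312,234,.059),('can',354,357,.14),('fuel',367,308,.08)]: print('sc',n,onz(s,u,v,z).round(3))
E
```

```text
top [380 251  19  17 104] [386.  260.2] [ 0.518 -0.184  0.07 ]
scene [248 183  18  22 292] [256.9 194.1] [ 0.547 -0.167  0.07 ]
scene [351 300  30  37 578] [365.  320.3] [0.607 0.251 0.07 ]
park [ 0.524 -0.002  0.059]
can [0.711 0.322 0.14 ]
oxy [ 0.526 -0.191  0.07 ]
pipe [0.701 0.083 0.045]
fuel [0.593 0.237 0.08 ]
sc park [0.527 0.006 0.059]
sc can [0.712 0.327 0.14 ]
sc fuel [0.59  0.238 0.08 ]
```

Request:
{"method": "arm_command", "body": {"increments": [{"x": 3.4,"y": -4.4},{"x": 6.9,"y": -8.8},{"x": 10.3,"y": -13.3},{"x": 13.8,"y": -17.7},{"x": 13.8,"y": -17.7},{"x": 13.8,"y": -17.7},{"x": 13.8,"y": -17.7},{"x": 13.8,"y": -17.7},{"x": 13.8,"y": -17.7},{"x": 13.8,"y": -17.7}]}}

```text
validation failed for argument at $.in...
```

Request:
{"method": "arm_command", "body": {"increments": [{"z": 0},{"z": 0},{"z": 0}]}}

```text
validation failed for argument at $.in...
```

```bash
python3 - <<'E'
from h import *
import pickle
c=read_camera('wrist');save(c,'w1');pickle.dump(c,open('w1.pkl','wb'))
print({k:np.round(v,3).tolist() for k,v in c.items() if k!='img'});print(monitor.sense())
E
```

```text
{'fx': 371.648, 'fy': 371.648, 'cx': 318.043, 'cy': 237.464, 'eye': [0.178, 0.707, 0.384], 'orientation': [-0.278, 0.001, 1.221]}
{'t': 0.2, 'joints': array([-1.29767144,  0.59981495, -0.00252867,  1.59983542,  0.00177486,
        0.94292122, -0.07982948]), 'joint_vel': array([ 0.00077592, -0.00274748,  0.00181173, -0.00072084, -0.00188232,
       -0.00057977,  0.00022085]), 'tau': array([ 1.22587418e-03, -7.64852428e+01,  1.49662167e+00, -2.52339292e+01,
       -5.23549668e-02,  1.52204325e-02,  1.23445243e-04]), 'tcp_pos': array([0.24838794, 0.68081823, 0.23508943]), 'orientation': array([3.14150686e+00, 9.72961489e-04, 1.22097318e+00]), 'wrist_force': array([-1.44428267, -0.02232763,  0.8483813 ]), 'ft_torque': array([ 0.00559507,  0.02065275, -0.01091634]), 'gripper_width': 0.997575257385981}
```

View pics/w1.png

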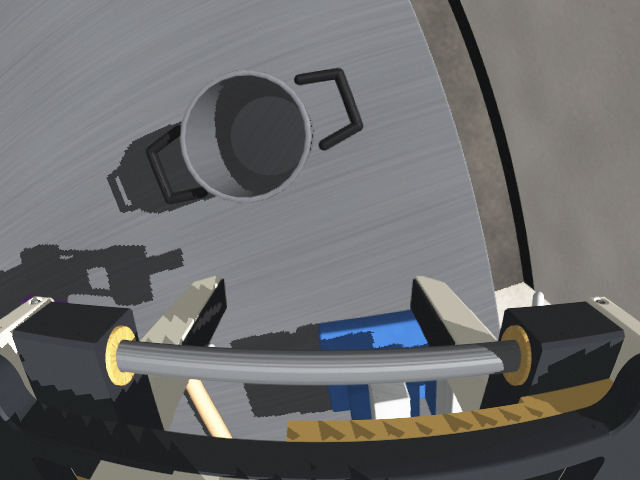

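Request:
{"method": "arm_command", "body": {"increments": [{"x": 1.6,"y": -1.8,"z": 0,"rx": 0,"ry": 0,"rz": 0,"fingers": 1},{"x": 3.2,"y": -3.6,"z": 0,"rx": 0,"ry": 0,"rz": 0,"fingers": 1},{"x": 4.8,"y": -5.4,"z": 0,"rx": 0,"ry": 0,"rz": 0,"fingers": 1},{"x": 6.4,"y": -7.4,"z": 0,"rx": 0,"ry": 0,"rz": 0,"fingers": 1},{"x": 8.0,"y": -9.4,"z": 0,"rx": 0,"ry": 0,"rz": 0,"fingers": 1},{"x": 9.6,"y": -11.2,"z": 0,"rx": 0,"ry": 0,"rz": 0,"fingers": 1},{"x": 11.2,"y": -13.0,"z": 0,"rx": 0,"ry": 0,"rz": 0,"fingers": 1},{"x": 12.8,"y": -14.8,"z": 0,"rx": 0,"ry": 0,"rz": 0,"fingers": 1},{"x": 14.4,"y": -16.6,"z": 0,"rx": 0,"ry": 0,"rz": 0,"fingers": 1},{"x": 15.6,"y": -18.4,"z": 0,"rx": 0,"ry": 0,"rz": 0,"fingers": 1}]}}

```text
t: 1.2
tcp_pos: [0.5752, 0.3, 0.2356]
orientation: [3.141, -0.0, 1.221]
wrist_force: [0.4, 0.3, 0.4]
gripper_width: 1.005
```

Request:
{"method": "arm_command", "body": {"increments": [{"x": 0,"y": 0,"z": 0,"rx": 0,"ry": 0,"rz": 0,"fingers": 1},{"x": 0,"y": 0,"z": 0,"rx": 0,"ry": 0,"rz": 0,"fingers": 1},{"x": 0,"y": 0,"z": 0,"rx": 0,"ry": 0,"rz": 0,"fingers": 1}]}}

```text
t: 1.5
tcp_pos: [0.573, 0.303, 0.2355]
orientation: [-3.141, -0.0, 1.223]
wrist_force: [-0.0, 1.1, -0.7]
gripper_width: 0.998
```

```bash
python3 - <<'E'
from h import *
import pickle
c=read_camera('wrist');save(c,'w2');pickle.dump(c,open('w2.pkl','wb'))
print({k:np.round(v,3).tolist() for k,v in c.items() if k!='img'});s=monitor.sense();print(s['t'],s['tcp_pos'],s['orientation'],s['joints'])
E
```

```text
{'fx': 371.648, 'fy': 371.648, 'cx': 318.043, 'cy': 237.464, 'eye': [0.502, 0.328, 0.385], 'orientation': [-0.277, -0.0, 1.222]}
1.55 [0.5727626  0.30336859 0.23550743] [-3.14070818e+00 -3.56346935e-04  1.22346054e+00] [-5.74562240e-01  5.05673176e-01  6.19034256e-04  1.78547724e+00
 -1.62260283e-03  8.50694050e-01  6.50510250e-01]
```

View pics/w2.png

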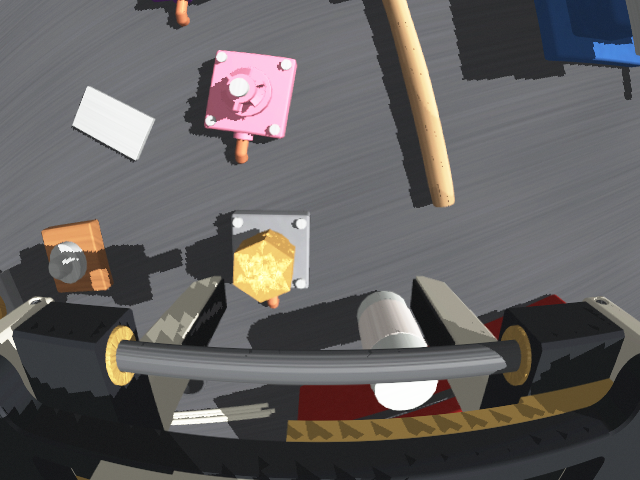

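Request:
{"method": "arm_command", "body": {"increments": [{"x": 1.3,"y": -1.4,"z": 0,"rx": 0,"ry": 0,"rz": 0,"fingers": 1},{"x": 2.6,"y": -2.8,"z": 0,"rx": 0,"ry": 0,"rz": 0,"fingers": 1},{"x": 3.4,"y": -3.6,"z": 0,"rx": 0,"ry": 0,"rz": 0,"fingers": 1},{"x": 3.4,"y": -3.6,"z": 0,"rx": 0,"ry": 0,"rz": 0,"fingers": 1},{"x": 3.4,"y": -3.6,"z": 0,"rx": 0,"ry": 0,"rz": 0,"fingers": 1},{"x": 3.4,"y": -3.6,"z": 0,"rx": 0,"ry": 0,"rz": 0,"fingers": 1}]}}

```text
t: 2.15
tcp_pos: [0.6575, 0.2143, 0.2355]
orientation: [-3.14, -0.001, 1.224]
wrist_force: [0.2, -0.2, -0.5]
gripper_width: 0.997
```

```bash
python3 - <<'E'
from h import *
import pickle
c=read_camera('wrist');pickle.dump(c,open('w3.pkl','wb'))
s=monitor.sense();print(s['t'],s['tcp_pos'],s['orientation'],c['eye'])
# rectify onto plane z=.081 around cap, 0.25 mm/px, x right y up
def rect(c,x0,y0,z,half,n):
    g=np.linspace(-half,half,n);X,Y=np.meshgrid(x0+g,y0-g)
    P=np.stack([X,Y,np.full_like(X,z)],-1)-c['eye'];q=P@Rm(c['orientation'])
    r=np.hypot(q[...,0],q[...,1]);th=np.arctan2(r,-q[...,2]);k=th/np.maximum(r,1e-9)
    return cv2.remap(c['img'],(c['cx']+c['fx']*q[...,0]*k).astype('f4'),(c['cy']-c['fy']*q[...,1]*k).astype('f4'),cv2.INTER_LINEAR)
a=rect(c,.592,.238,.081,.05,400);b=rect(c,.526,.002,.059,.06,400)
save({'img':np.hstack([a,b])},'r3')
h=cv2.cvtColor(a,cv2.COLOR_RGB2HSV)
m=((h[...,0]>13)&(h[...,0]<34)&(h[...,1]>90)&(h[...,2]>90)).astype(np.uint8)*255
m=cv2.morphologyEx(m,cv2.MORPH_OPEN,np.ones((5,5)))
cs=max(cv2.findContours(m,0,2)[0],key=cv2.contourArea)
hu=cv2.convexHull(cs);ap=cv2.approxPolyDP(hu,10,True)[:,0]
W=lambda p:(.592+(p[0]-199.5)*.1/399,.238-(p[1]-199.5)*.1/399)
print(cv2.contourArea(cs)*(.1/399)**2*1e6, [np.round(W(p),4).tolist() for p in ap], np.round(W(cv2.minEnclosingCircle(hu)[0]),4),cv2.minEnclosingCircle(hu)[1]/3.99)
E
```

```text
2.2 [0.65760552 0.21418647 0.23563729] [-3.14068226e+00 -6.36248124e-04  1.22436443e+00] [0.58692826 0.23953295 0.38473599]
539.8521366071822 [[0.5728, 0.2238], [0.5791, 0.2329], [0.5891, 0.2379], [0.6179, 0.2331], [0.6207, 0.2278], [0.5991, 0.2116]] [0.5968 0.2258] 24.0186954201911
```

View pics/r3.png

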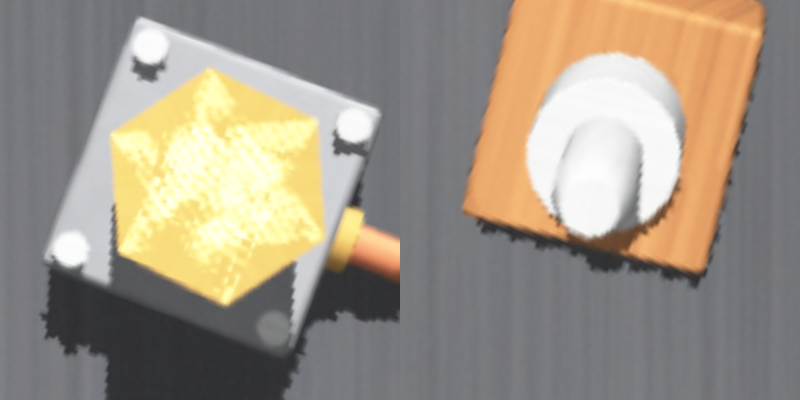

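```bash
cat >> h.py <<'E'
def rect(c,x0,y0,z,half,n=400,fish=True):
    g=np.linspace(-half,half,n);X,Y=np.meshgrid(x0+g,y0-g)
    q=(np.stack([X,Y,np.full_like(X,z)],-1)-c['eye'])@Rm(c['orientation'])
    r=np.hypot(q[...,0],q[...,1]);th=np.arctan2(r,-q[...,2]);k=th/np.maximum(r,1e-9) if fish else -1/q[...,2]
    return cv2.remap(c['img'],(c['cx']+c['fx']*q[...,0]*k).astype('f4'),(c['cy']-c['fy']*q[...,1]*k).astype('f4'),cv2.INTER_LINEAR)
E
python3 - <<'E'
from h import *
import pickle
C={n:pickle.load(open(n+'.pkl','rb')) for n in('w3','w2','top0','scene0')}
out=[]
for n,c in C.items():
    f=n[0]=='w';a=rect(c,.592,.238,.081,.05,300,f).astype(int)
    m=((a[...,0]-a[...,2]>45)&(a[...,1]-a[...,2]>25)).astype(np.uint8)*255
    m=cv2.morphologyEx(m,cv2.MORPH_CLOSE,np.ones((9,9)));m=cv2.morphologyEx(m,cv2.MORPH_OPEN,np.ones((9,9)))
    cs=max(cv2.findContours(m,0,2)[0],key=cv2.contourArea);hu=cv2.convexHull(cs)[:,0]
    k=.1/299;w=np.array([.592,.238])+(hu-149.5)*[k,-k]
    M=cv2.moments(hu);ce=np.array([.592,.238])+(np.array([M['m10'],M['m01']])/M['m00']-149.5)*[k,-k]
    e=[w@[np.cos(t),np.sin(t)] for t in np.radians([3.4,63.4,123.4])]
    print(n,cv2.contourArea(hu)*k*k*1e6,'(true 2342)',ce.round(4),'widths',[round(np.ptp(x)*1e3,1) for x in e])
    b=rect(c,.526,.002,.059,.05,300,f); out.append(np.vstack([a.astype(np.uint8),b]))
save({'img':cv2.resize(np.hstack(out),(800,400))},'r4')
E
```

```text
w3 2968.1435330701006 (true 2342) [0.6025 0.2388] widths [np.float64(70.9), np.float64(52.7), np.float64(69.1)]
w2 3074.5181821232436 (true 2342) [0.5942 0.2446] widths [np.float64(68.2), np.float64(53.8), np.float64(65.4)]
top0 3658.404268408631 (true 2342) [0.5992 0.2341] widths [np.float64(74.1), np.float64(62.8), np.float64(82.5)]
scene0 4140.6695674545035 (true 2342) [0.6055 0.2507] widths [np.float64(77.4), np.float64(88.1), np.float64(57.0)]
```

View pics/r4.png

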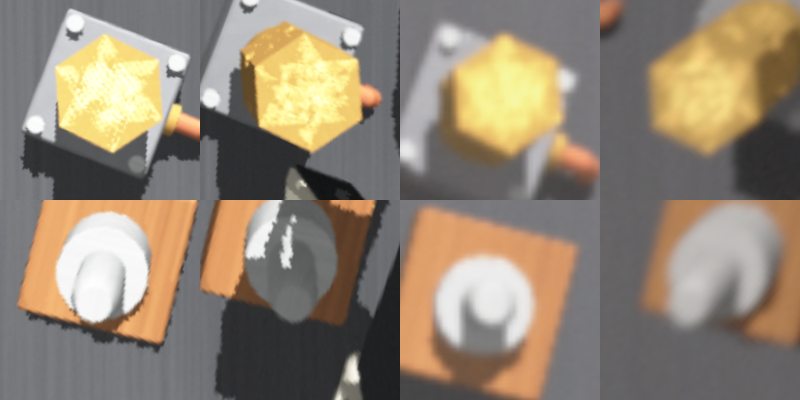

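Request:
{"method": "arm_command", "body": {"increments": [{"x": -1.2,"y": 0.5,"z": -1,"rx": 0,"ry": 0,"rz": -0.84,"fingers": 1},{"x": -2.46,"y": 1.03,"z": -2,"rx": 0,"ry": 0,"rz": -0.84,"fingers": 1},{"x": -2.46,"y": 1.03,"z": -3,"rx": 0,"ry": 0,"rz": -0.84,"fingers": 1},{"x": -2.46,"y": 1.03,"z": -4,"rx": 0,"ry": 0,"rz": -0.84,"fingers": 1},{"x": -2.46,"y": 1.03,"z": -4.5,"rx": 0,"ry": 0,"rz": -0.84,"fingers": 1},{"x": -2.46,"y": 1.03,"z": -4.5,"rx": 0,"ry": 0,"rz": -0.84,"fingers": 1},{"x": -2.46,"y": 1.03,"z": -4.5,"rx": 0,"ry": 0,"rz": -0.84,"fingers": 1}]}}

```text
t: 2.9
tcp_pos: [0.5976, 0.2379, 0.1237]
orientation: [3.141, -0.0, 1.104]
wrist_force: [0.2, 1.0, 0.3]
gripper_width: 0.999
```

Request:
{"method": "arm_command", "body": {"increments": [{"x": 0,"y": 0,"z": -0.7,"rx": 0,"ry": 0,"rz": 0,"fingers": 1},{"x": 0,"y": 0,"z": -1.4,"rx": 0,"ry": 0,"rz": 0,"fingers": 1},{"x": 0,"y": 0,"z": -2.28,"rx": 0,"ry": 0,"rz": 0,"fingers": 1},{"x": 0,"y": 0,"z": -2.28,"rx": 0,"ry": 0,"rz": 0,"fingers": 1},{"x": 0,"y": 0,"z": -2.28,"rx": 0,"ry": 0,"rz": 0,"fingers": 1}]}}

```text
t: 3.4
tcp_pos: [0.598, 0.2375, 0.0672]
orientation: [3.141, -0.001, 1.104]
wrist_force: [0.3, -0.3, 0.6]
gripper_width: 1.004
```

Request:
{"method": "arm_command", "body": {"increments": [{"x": -0.08,"y": 0.1,"z": 0,"rx": 0,"ry": 0,"rz": 0,"fingers": 1},{"x": -0.08,"y": 0.1,"z": 0,"rx": 0,"ry": 0,"rz": 0,"fingers": 0.65},{"x": -0.08,"y": 0.1,"z": 0,"rx": 0,"ry": 0,"rz": 0,"fingers": 0.5},{"x": -0.08,"y": 0.1,"z": 0,"rx": 0,"ry": 0,"rz": 0,"fingers": 0.45},{"x": -0.08,"y": 0.1,"z": 0,"rx": 0,"ry": 0,"rz": 0,"fingers": 0.45},{"x": -0.08,"y": 0.1,"z": 0,"rx": 0,"ry": 0,"rz": 0,"fingers": 0.45},{"x": -0.08,"y": 0.1,"z": 0,"rx": 0,"ry": 0,"rz": 0,"fingers": 0.45},{"x": -0.08,"y": 0.1,"z": 0,"rx": 0,"ry": 0,"rz": 0,"fingers": 0.45}], "newtons": 5}}

```text
t: 4.2
tcp_pos: [0.596, 0.2404, 0.0662]
orientation: [3.141, -0.001, 1.104]
wrist_force: [2.5, 2.6, -1.0]
gripper_width: 0.556
```

Request:
{"method": "arm_command", "body": {"increments": [{"x": 0.02,"y": 0.04,"z": 0,"rx": 0,"ry": 0,"rz": 0,"fingers": 0.45},{"x": 0.02,"y": 0.04,"z": 0,"rx": 0,"ry": 0,"rz": 0,"fingers": 0.45},{"x": 0.02,"y": 0.04,"z": 0,"rx": 0,"ry": 0,"rz": 0,"fingers": 0.45},{"x": 0.02,"y": 0.04,"z": 0,"rx": 0,"ry": 0,"rz": 0,"fingers": 0.45}]}}

```text
t: 4.6
tcp_pos: [0.596, 0.2404, 0.0661]
orientation: [3.141, 0.0, 1.103]
wrist_force: [0.4, -2.5, 0.7]
gripper_width: 0.559
```

```bash
python3 - <<'E'
from h import *
c=read_camera('scene')
u,v=map(int,proj(c,[.596,.24,.06]));save({'img':cv2.resize(c['img'][max(0,v-75):v+75,u-100:u+100],(800,600),interpolation=cv2.INTER_CUBIC)},'s5')
s=monitor.sense();print({k:np.round(s[k],3) for k in('t','tcp_pos','orientation','wrist_force','ft_torque','gripper_width')})
E
```

```text
{'t': np.float64(4.65), 'tcp_pos': array([0.596, 0.24 , 0.066]), 'orientation': array([3.141, 0.   , 1.103]), 'wrist_force': array([ 0.989, -2.075,  1.535]), 'ft_torque': array([-0.456, -0.186, -0.004]), 'gripper_width': np.float64(0.56)}
```

View pics/s5.png

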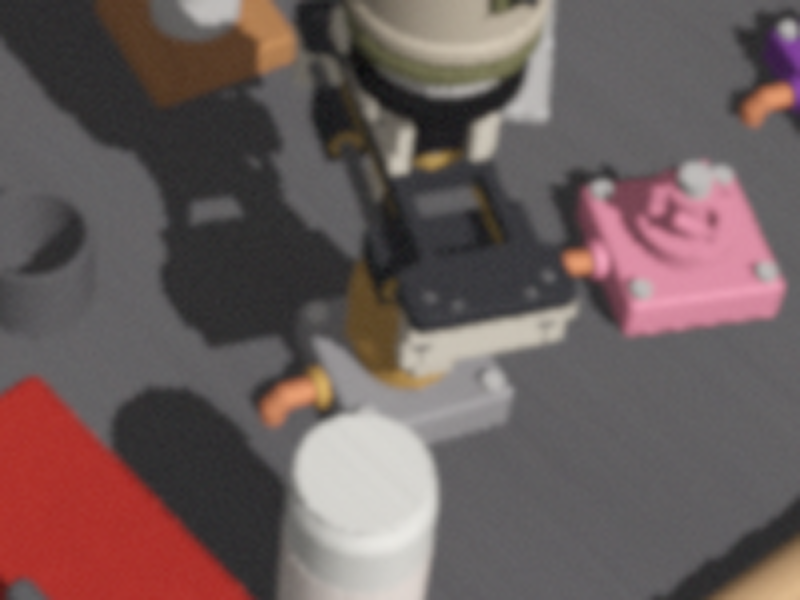

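Request:
{"method": "arm_command", "body": {"increments": [{"x": 0,"y": 0,"z": 0,"rx": 0,"ry": 0,"rz": 0,"fingers": 0.4},{"x": 0,"y": 0,"z": 0,"rx": 0,"ry": 0,"rz": 0,"fingers": 0.4},{"x": 0,"y": 0,"z": 0,"rx": 0,"ry": 0,"rz": 0,"fingers": 0.4}], "newtons": 30}}

```text
t: 4.95
tcp_pos: [0.5959, 0.2406, 0.0661]
orientation: [3.142, 0.0, 1.104]
wrist_force: [0.8, -2.9, 0.1]
gripper_width: 0.56
```

Request:
{"method": "arm_command", "body": {"increments": [{"x": 0,"y": 0,"z": 0.0,"rx": 0,"ry": 0,"rz": -0.25,"fingers": 0.4},{"x": 0,"y": 0,"z": 0.01,"rx": 0,"ry": 0,"rz": -0.5,"fingers": 0.4},{"x": 0,"y": 0,"z": 0.01,"rx": 0,"ry": 0,"rz": -0.5,"fingers": 0.4},{"x": 0,"y": 0,"z": 0.01,"rx": 0,"ry": 0,"rz": -0.5,"fingers": 0.4}]}}

```text
t: 5.35
tcp_pos: [0.5958, 0.2412, 0.0664]
orientation: [-3.141, -0.0, 1.034]
wrist_force: [-0.1, -1.6, 1.2]
gripper_width: 0.556
```

```bash
cat > st.py <<'E'
from cell import monitor
import numpy as np
s=monitor.sense();print({k:np.round(s[k],4).tolist() for k in('t','tcp_pos','orientation','wrist_force','ft_torque','gripper_width')},'yawdeg',np.degrees(s['orientation'][2]).round(2))
E
python3 st.py
```

```text
{'t': 5.35, 'tcp_pos': [0.5958, 0.2412, 0.0664], 'orientation': [-3.1415, -0.0, 1.0344], 'wrist_force': [-0.0936, -1.6186, 1.1928], 'ft_torque': [-0.2118, 0.0846, -0.0897], 'gripper_width': 0.5564} yawdeg 59.26
```

Request:
{"method": "arm_command", "body": {"increments": [{"x": 0,"y": 0,"z": 0.01,"rx": 0,"ry": 0,"rz": -0.4,"fingers": 0.4},{"x": 0,"y": 0,"z": 0.025,"rx": 0,"ry": 0,"rz": -0.8,"fingers": 0.4},{"x": 0,"y": 0,"z": 0.03,"rx": 0,"ry": 0,"rz": -1,"fingers": 0.4},{"x": 0,"y": 0,"z": 0.03,"rx": 0,"ry": 0,"rz": -1,"fingers": 0.4},{"x": 0,"y": 0,"z": 0.03,"rx": 0,"ry": 0,"rz": -1,"fingers": 0.4}]}}

```text
t: 5.85
tcp_pos: [0.5959, 0.2414, 0.0671]
orientation: [-3.141, -0.0, 0.896]
wrist_force: [0.2, 0.8, 2.0]
gripper_width: 0.555
```

```bash
python3 st.py
```

```text
{'t': 5.85, 'tcp_pos': [0.5959, 0.2414, 0.0671], 'orientation': [-3.1414, -0.0004, 0.896], 'wrist_force': [0.2355, 0.7639, 1.9874], 'ft_torque': [0.1953, 0.0998, 0.001], 'gripper_width': 0.5553} yawdeg 51.34
```

Request:
{"method": "arm_command", "body": {"increments": [{"x": 0,"y": 0,"z": 0.01,"rx": 0,"ry": 0,"rz": -0.4,"fingers": 0.4},{"x": 0,"y": 0,"z": 0.025,"rx": 0,"ry": 0,"rz": -0.8,"fingers": 0.4},{"x": 0,"y": 0,"z": 0.035,"rx": 0,"ry": 0,"rz": -1,"fingers": 0.4},{"x": 0,"y": 0,"z": 0.035,"rx": 0,"ry": 0,"rz": -1,"fingers": 0.4},{"x": 0,"y": 0,"z": 0.035,"rx": 0,"ry": 0,"rz": -1,"fingers": 0.4}]}}

```text
t: 6.35
tcp_pos: [0.5959, 0.241, 0.068]
orientation: [-3.142, -0.0, 0.756]
wrist_force: [-0.7, 0.9, 1.5]
gripper_width: 0.554
```

```bash
python3 st.py
```

```text
{'t': 6.35, 'tcp_pos': [0.5959, 0.241, 0.068], 'orientation': [-3.1416, -0.0001, 0.7562], 'wrist_force': [-0.6586, 0.8783, 1.4834], 'ft_torque': [0.0264, 0.0669, -0.0366], 'gripper_width': 0.5545} yawdeg 43.33
```

Turned 20°. Gentle lift test: +0.5 mm extra.

Request:
{"method": "arm_command", "body": {"increments": [{"x": 0,"y": 0,"z": 0.02,"rx": 0,"ry": 0,"rz": 0,"fingers": 0.4},{"x": 0,"y": 0,"z": 0.02,"rx": 0,"ry": 0,"rz": 0,"fingers": 0.4},{"x": 0,"y": 0,"z": 0.02,"rx": 0,"ry": 0,"rz": 0,"fingers": 0.4}]}}

```text
t: 6.65
tcp_pos: [0.5959, 0.241, 0.0684]
orientation: [-3.142, -0.0, 0.755]
wrist_force: [0.4, 0.7, -1.8]
gripper_width: 0.558
```

Request:
{"method": "arm_command", "body": {"increments": [{"x": 0,"y": 0,"z": 0.02,"rx": 0,"ry": 0,"rz": 0,"fingers": 0.4},{"x": 0,"y": 0,"z": 0.02,"rx": 0,"ry": 0,"rz": 0,"fingers": 0.4},{"x": 0,"y": 0,"z": 0.02,"rx": 0,"ry": 0,"rz": 0,"fingers": 0.4}]}}

```text
t: 6.95
tcp_pos: [0.5959, 0.241, 0.0686]
orientation: [-3.142, 0.0, 0.755]
wrist_force: [2.8, 2.2, -8.0]
gripper_width: 0.556
```

Request:
{"method": "arm_command", "body": {"increments": [{"x": 0,"y": 0,"z": -0.02,"rx": 0,"ry": 0,"rz": -0.4,"fingers": 0.4},{"x": 0,"y": 0,"z": -0.01,"rx": 0,"ry": 0,"rz": -0.8,"fingers": 0.4},{"x": 0,"y": 0,"z": 0,"rx": 0,"ry": 0,"rz": -1,"fingers": 0.4},{"x": 0,"y": 0,"z": 0,"rx": 0,"ry": 0,"rz": -1,"fingers": 0.4},{"x": 0,"y": 0,"z": 0,"rx": 0,"ry": 0,"rz": -1,"fingers": 0.4}]}}

```text
t: 7.45
tcp_pos: [0.5959, 0.2406, 0.0692]
orientation: [3.141, 0.0, 0.616]
wrist_force: [-0.7, -0.4, 0.7]
gripper_width: 0.558
```

Request:
{"method": "arm_command", "body": {"increments": [{"x": 0,"y": 0,"z": 0.02,"rx": 0,"ry": 0,"rz": 0,"fingers": 0.4},{"x": 0,"y": 0,"z": 0.02,"rx": 0,"ry": 0,"rz": 0,"fingers": 0.4},{"x": 0,"y": 0,"z": 0.02,"rx": 0,"ry": 0,"rz": 0,"fingers": 0.4}]}}

```text
t: 7.75
tcp_pos: [0.5958, 0.2406, 0.0693]
orientation: [3.142, 0.001, 0.615]
wrist_force: [0.6, -1.8, -1.9]
gripper_width: 0.553
```

Request:
{"method": "arm_command", "body": {"increments": [{"x": 0,"y": 0,"z": 0.02,"rx": 0,"ry": 0,"rz": 0,"fingers": 0.4},{"x": 0,"y": 0,"z": 0.02,"rx": 0,"ry": 0,"rz": 0,"fingers": 0.4},{"x": 0,"y": 0,"z": 0.02,"rx": 0,"ry": 0,"rz": 0,"fingers": 0.4}]}}

```text
t: 8.05
tcp_pos: [0.5958, 0.2406, 0.0695]
orientation: [3.141, 0.001, 0.615]
wrist_force: [2.2, -1.1, -10.7]
gripper_width: 0.557
```

Still threaded. On by 8°.

Request:
{"method": "arm_command", "body": {"increments": [{"x": 0,"y": 0,"z": -0.02,"rx": 0,"ry": 0,"rz": -0.4,"fingers": 0.4},{"x": 0,"y": 0,"z": -0.01,"rx": 0,"ry": 0,"rz": -0.8,"fingers": 0.4},{"x": 0,"y": 0,"z": 0.005,"rx": 0,"ry": 0,"rz": -1,"fingers": 0.4},{"x": 0,"y": 0,"z": 0.005,"rx": 0,"ry": 0,"rz": -1,"fingers": 0.4},{"x": 0,"y": 0,"z": 0.005,"rx": 0,"ry": 0,"rz": -1,"fingers": 0.4}]}}

```text
t: 8.55
tcp_pos: [0.5957, 0.2412, 0.0701]
orientation: [-3.141, 0.0, 0.477]
wrist_force: [-0.1, 0.3, -4.3]
gripper_width: 0.556
```

Request:
{"method": "arm_command", "body": {"increments": [{"x": 0,"y": 0,"z": 0.03,"rx": 0,"ry": 0,"rz": 0,"fingers": 0.4},{"x": 0,"y": 0,"z": 0.03,"rx": 0,"ry": 0,"rz": 0,"fingers": 0.4},{"x": 0,"y": 0,"z": 0.03,"rx": 0,"ry": 0,"rz": 0,"fingers": 0.4}]}}

```text
t: 8.85
tcp_pos: [0.5957, 0.2411, 0.0704]
orientation: [-3.141, 0.0, 0.476]
wrist_force: [2.0, 1.0, -13.2]
gripper_width: 0.558
```

Request:
{"method": "arm_command", "body": {"increments": [{"x": 0,"y": 0,"z": -0.03,"rx": 0,"ry": 0,"rz": -0.4,"fingers": 0.4},{"x": 0,"y": 0,"z": -0.015,"rx": 0,"ry": 0,"rz": -0.8,"fingers": 0.4},{"x": 0,"y": 0,"z": -0.005,"rx": 0,"ry": 0,"rz": -1,"fingers": 0.4},{"x": 0,"y": 0,"z": -0.005,"rx": 0,"ry": 0,"rz": -1,"fingers": 0.4},{"x": 0,"y": 0,"z": -0.005,"rx": 0,"ry": 0,"rz": -1,"fingers": 0.4}]}}

```text
t: 9.35
tcp_pos: [0.5961, 0.2409, 0.0711]
orientation: [3.142, -0.0, 0.337]
wrist_force: [-0.5, 0.3, -1.1]
gripper_width: 0.557
```

Request:
{"method": "arm_command", "body": {"increments": [{"x": 0,"y": 0,"z": 0.03,"rx": 0,"ry": 0,"rz": 0,"fingers": 0.4},{"x": 0,"y": 0,"z": 0.03,"rx": 0,"ry": 0,"rz": 0,"fingers": 0.4},{"x": 0,"y": 0,"z": 0.03,"rx": 0,"ry": 0,"rz": 0,"fingers": 0.4}]}}

```text
t: 9.65
tcp_pos: [0.5961, 0.2408, 0.0713]
orientation: [3.141, -0.0, 0.336]
wrist_force: [2.4, -0.2, -7.8]
gripper_width: 0.558
```

Request:
{"method": "arm_command", "body": {"increments": [{"x": 0,"y": 0,"z": -0.025,"rx": 0,"ry": 0,"rz": -0.4,"fingers": 0.4},{"x": 0,"y": 0,"z": -0.01,"rx": 0,"ry": 0,"rz": -0.8,"fingers": 0.4},{"x": 0,"y": 0,"z": 0,"rx": 0,"ry": 0,"rz": -1,"fingers": 0.4},{"x": 0,"y": 0,"z": 0,"rx": 0,"ry": 0,"rz": -1,"fingers": 0.4},{"x": 0,"y": 0,"z": 0,"rx": 0,"ry": 0,"rz": -1,"fingers": 0.4}]}}

```text
t: 10.15
tcp_pos: [0.5962, 0.241, 0.0718]
orientation: [-3.142, -0.001, 0.197]
wrist_force: [0.1, -0.5, 0.9]
gripper_width: 0.554
```

Request:
{"method": "arm_command", "body": {"increments": [{"x": 0,"y": 0,"z": 0.03,"rx": 0,"ry": 0,"rz": 0,"fingers": 0.4},{"x": 0,"y": 0,"z": 0.03,"rx": 0,"ry": 0,"rz": 0,"fingers": 0.4},{"x": 0,"y": 0,"z": 0.03,"rx": 0,"ry": 0,"rz": 0,"fingers": 0.4}]}}

```text
t: 10.45
tcp_pos: [0.5962, 0.2409, 0.0722]
orientation: [3.142, -0.0, 0.196]
wrist_force: [1.9, -0.8, -2.1]
gripper_width: 0.559
```

```bash
python3 st.py
```

```text
{'t': 10.45, 'tcp_pos': [0.5962, 0.2409, 0.0722], 'orientation': [3.1416, -0.0003, 0.1964], 'wrist_force': [1.9442, -0.8144, -2.1406], 'ft_torque': [-0.026, -0.2058, -0.0219], 'gripper_width': 0.5591} yawdeg 11.25
```

Request:
{"method": "arm_command", "body": {"increments": [{"x": 0,"y": 0,"z": 0.025,"rx": 0,"ry": 0,"rz": 0,"fingers": 0.4},{"x": 0,"y": 0,"z": 0.025,"rx": 0,"ry": 0,"rz": 0,"fingers": 0.4},{"x": 0,"y": 0,"z": 0.025,"rx": 0,"ry": 0,"rz": 0,"fingers": 0.4}]}}

```text
t: 10.75
tcp_pos: [0.596, 0.2409, 0.0727]
orientation: [3.141, -0.0, 0.196]
wrist_force: [2.7, 0.3, -5.8]
gripper_width: 0.555
```

Request:
{"method": "arm_command", "body": {"increments": [{"x": 0,"y": 0,"z": 0.02,"rx": 0,"ry": 0,"rz": 0,"fingers": 0.4},{"x": 0,"y": 0,"z": 0.02,"rx": 0,"ry": 0,"rz": 0,"fingers": 0.4},{"x": 0,"y": 0,"z": 0.02,"rx": 0,"ry": 0,"rz": 0,"fingers": 0.4}]}}

```text
t: 11.05
tcp_pos: [0.596, 0.2408, 0.0738]
orientation: [-3.141, -0.0, 0.196]
wrist_force: [0.8, -0.6, 1.1]
gripper_width: 0.557
```

Request:
{"method": "arm_command", "body": {"increments": [{"x": 0,"y": 0,"z": 0.03,"rx": 0,"ry": 0,"rz": 0,"fingers": 0.4},{"x": 0,"y": 0,"z": 0.06,"rx": 0,"ry": 0,"rz": 0,"fingers": 0.4},{"x": 0,"y": 0,"z": 0.06,"rx": 0,"ry": 0,"rz": 0,"fingers": 0.4}]}}

```text
t: 11.35
tcp_pos: [0.5959, 0.2408, 0.0751]
orientation: [3.142, -0.0, 0.196]
wrist_force: [-0.0, -0.4, 1.1]
gripper_width: 0.557
```

```bash
python3 st.py
```

```text
{'t': 11.35, 'tcp_pos': [0.5959, 0.2408, 0.0751], 'orientation': [3.1416, -0.0, 0.1962], 'wrist_force': [-0.0297, -0.3801, 1.0905], 'ft_torque': [-0.2506, -0.0105, -0.0724], 'gripper_width': 0.5575} yawdeg 11.24
```

Request:
{"method": "arm_command", "body": {"increments": [{"x": 0,"y": 0,"z": 0.3,"rx": 0,"ry": 0,"rz": 0,"fingers": 0.4},{"x": 0,"y": 0,"z": 0.7,"rx": 0,"ry": 0,"rz": 0,"fingers": 0.4},{"x": 0,"y": 0,"z": 1.4,"rx": 0,"ry": 0,"rz": 0,"fingers": 0.4},{"x": 0,"y": 0,"z": 2.2,"rx": 0,"ry": 0,"rz": 0,"fingers": 0.4},{"x": 0,"y": 0,"z": 3.0,"rx": 0,"ry": 0,"rz": 0,"fingers": 0.4},{"x": 0,"y": 0,"z": 3.8,"rx": 0,"ry": 0,"rz": 0,"fingers": 0.4},{"x": 0,"y": 0,"z": 4.6,"rx": 0,"ry": 0,"rz": 0,"fingers": 0.4},{"x": 0,"y": 0,"z": 5,"rx": 0,"ry": 0,"rz": 0,"fingers": 0.4},{"x": 0,"y": 0,"z": 5,"rx": 0,"ry": 0,"rz": 0,"fingers": 0.4}]}}

```text
t: 12.25
tcp_pos: [0.5964, 0.2412, 0.2015]
orientation: [-3.141, -0.002, 0.196]
wrist_force: [-0.3, -1.7, -2.5]
gripper_width: 0.557
```

Request:
{"method": "arm_command", "body": {"increments": [{"x": -0.3,"y": -1.4,"z": 0,"rx": 0,"ry": 0,"rz": 0,"fingers": 0.4},{"x": -0.6,"y": -2.8,"z": 0,"rx": 0,"ry": 0,"rz": 0,"fingers": 0.4},{"x": -0.9,"y": -4.2,"z": 0,"rx": 0,"ry": 0,"rz": 0,"fingers": 0.4},{"x": -1.2,"y": -5.6,"z": 0,"rx": 0,"ry": 0,"rz": 0,"fingers": 0.4},{"x": -1.5,"y": -7.0,"z": 0,"rx": 0,"ry": 0,"rz": 0,"fingers": 0.4},{"x": -1.8,"y": -8.4,"z": 0,"rx": 0,"ry": 0,"rz": 0,"fingers": 0.4},{"x": -2.0,"y": -9.8,"z": 0,"rx": 0,"ry": 0,"rz": 0,"fingers": 0.4},{"x": -2.2,"y": -11.2,"z": 0,"rx": 0,"ry": 0,"rz": 0,"fingers": 0.4},{"x": -2.2,"y": -12.6,"z": 0,"rx": 0,"ry": 0,"rz": 0,"fingers": 0.4},{"x": -2.2,"y": -12.6,"z": 0,"rx": 0,"ry": 0,"rz": 0,"fingers": 0.4}]}}

```text
t: 13.25
tcp_pos: [0.5399, -0.0795, 0.1995]
orientation: [3.139, 0.001, 0.189]
wrist_force: [0.5, 1.3, -4.0]
gripper_width: 0.559
```

Request:
{"method": "arm_command", "body": {"increments": [{"x": 0,"y": 0,"z": 0,"rx": 0,"ry": 0,"rz": 0,"fingers": 0.4},{"x": 0,"y": 0,"z": 0,"rx": 0,"ry": 0,"rz": 0,"fingers": 0.4},{"x": 0,"y": 0,"z": 0,"rx": 0,"ry": 0,"rz": 0,"fingers": 0.4}]}}

```text
t: 13.55
tcp_pos: [0.5409, -0.0727, 0.1995]
orientation: [-3.141, 0.001, 0.198]
wrist_force: [0.0, -0.1, -3.2]
gripper_width: 0.556
```

```bash
python3 - <<'E'
from h import *
import pickle
c=read_camera('wrist');pickle.dump(c,open('w6.pkl','wb'))
a=cv2.resize(c['img'],(440,330));t=read_camera('top');pickle.dump(t,open('t6.pkl','wb'))
print(c['eye'])
r=rect(c,.525,0,.059,.04,300);r2=rect(c,.525,0,.037,.04,300);r3=rect(t,.525,0,.037,.04,300,False)
can=np.zeros((600,800,3),np.uint8);can[:300,:300]=r;can[300:,:300]=r2;can[:330,310:750]=a;can[340:,310:570]=cv2.resize(r3,(260,260))
save({'img':can},'v6')
E
python3 st.py
```

```text
[0.52695892 0.00148457 0.34863889]
{'t': 13.65, 'tcp_pos': [0.541, -0.0729, 0.1997], 'orientation': [-3.1413, 0.0003, 0.198], 'wrist_force': [0.1138, 0.1225, -3.5875], 'ft_torque': [-0.0751, 0.0339, 0.0279], 'gripper_width': 0.5549} yawdeg 11.35
```

View pics/v6.png

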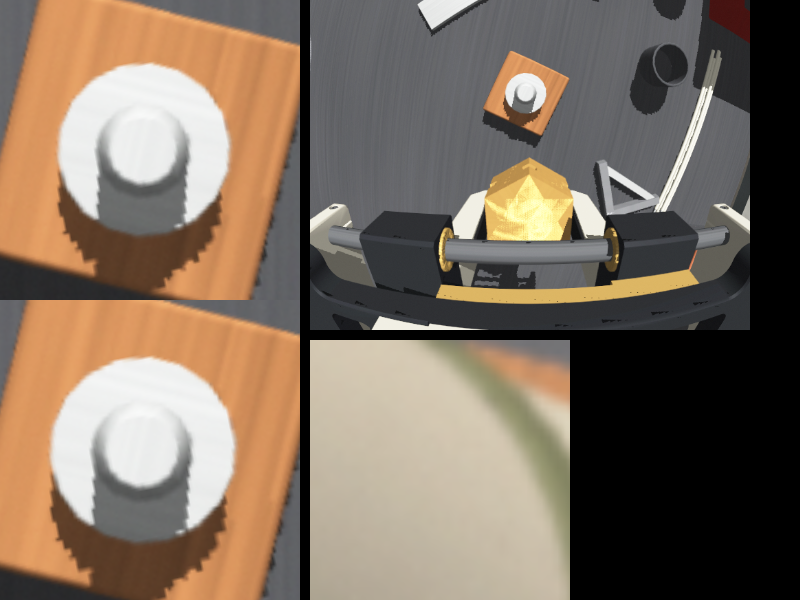

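Request:
{"method": "arm_command", "body": {"increments": [{"x": -0.3,"y": 1.2,"z": 0,"rx": 0,"ry": 0,"rz": 0,"fingers": 0.4},{"x": -0.6,"y": 2.4,"z": 0,"rx": 0,"ry": 0,"rz": 0,"fingers": 0.4},{"x": -0.72,"y": 2.92,"z": -0.5,"rx": 0,"ry": 0,"rz": 0,"fingers": 0.4},{"x": -0.72,"y": 2.92,"z": -1.5,"rx": 0,"ry": 0,"rz": 0,"fingers": 0.4},{"x": -0.72,"y": 2.92,"z": -2.5,"rx": 0,"ry": 0,"rz": 0,"fingers": 0.4},{"x": -0.72,"y": 2.92,"z": -3.5,"rx": 0,"ry": 0,"rz": 0,"fingers": 0.4},{"x": -0.72,"y": 2.92,"z": -4.2,"rx": 0,"ry": 0,"rz": 0,"fingers": 0.4},{"x": -0.72,"y": 2.92,"z": -4.2,"rx": 0,"ry": 0,"rz": 0,"fingers": 0.4},{"x": -0.72,"y": 2.92,"z": -4.2,"rx": 0,"ry": 0,"rz": 0,"fingers": 0.4}]}}

```text
t: 14.55
tcp_pos: [0.523, -0.0008, 0.095]
orientation: [-3.142, 0.001, 0.197]
wrist_force: [0.6, -0.3, -2.9]
gripper_width: 0.554
```

```bash
python3 st.py
```

```text
{'t': 14.55, 'tcp_pos': [0.523, -0.0008, 0.095], 'orientation': [-3.1416, 0.0005, 0.1966], 'wrist_force': [0.5949, -0.308, -2.9407], 'ft_torque': [-0.075, 0.0198, 0.0407], 'gripper_width': 0.5543} yawdeg 11.26
```

Correct y by +1 mm and ease down over the tip.

Request:
{"method": "arm_command", "body": {"increments": [{"x": 0,"y": 0.04,"z": -0.2,"rx": 0,"ry": 0,"rz": 0,"fingers": 0.4},{"x": 0,"y": 0.04,"z": -0.4,"rx": 0,"ry": 0,"rz": 0,"fingers": 0.4},{"x": 0,"y": 0.04,"z": -0.6,"rx": 0,"ry": 0,"rz": 0,"fingers": 0.4},{"x": 0,"y": 0.04,"z": -0.8,"rx": 0,"ry": 0,"rz": 0,"fingers": 0.4},{"x": 0,"y": 0.04,"z": -0.8,"rx": 0,"ry": 0,"rz": 0,"fingers": 0.4}]}}

```text
t: 15.05
tcp_pos: [0.5227, -0.0001, 0.0743]
orientation: [-3.141, 0.001, 0.196]
wrist_force: [-0.0, 0.2, -3.2]
gripper_width: 0.558
```

Request:
{"method": "arm_command", "body": {"increments": [{"x": 0,"y": 0,"z": -0.1,"rx": 0,"ry": 0,"rz": 0,"fingers": 0.4},{"x": 0,"y": 0,"z": -0.2,"rx": 0,"ry": 0,"rz": 0,"fingers": 0.4},{"x": 0,"y": 0,"z": -0.2,"rx": 0,"ry": 0,"rz": 0,"fingers": 0.4}]}}

```text
t: 15.35
tcp_pos: [0.5229, -0.0001, 0.0696]
orientation: [3.142, 0.0, 0.196]
wrist_force: [0.8, -0.3, -3.5]
gripper_width: 0.557
```

Request:
{"method": "arm_command", "body": {"increments": [{"x": 0,"y": 0,"z": -0.1,"rx": 0,"ry": 0,"rz": 0,"fingers": 0.4},{"x": 0,"y": 0,"z": -0.2,"rx": 0,"ry": 0,"rz": 0,"fingers": 0.4},{"x": 0,"y": 0,"z": -0.2,"rx": 0,"ry": 0,"rz": 0,"fingers": 0.4}]}}

```text
t: 15.65
tcp_pos: [0.5228, -0.0001, 0.0646]
orientation: [-3.142, 0.0, 0.196]
wrist_force: [0.5, -0.1, -3.2]
gripper_width: 0.556
```

Request:
{"method": "arm_command", "body": {"increments": [{"x": 0,"y": 0,"z": -0.04,"rx": 0,"ry": 0,"rz": 0,"fingers": 0.4},{"x": 0,"y": 0,"z": -0.08,"rx": 0,"ry": 0,"rz": 0,"fingers": 0.4},{"x": 0,"y": 0,"z": -0.08,"rx": 0,"ry": 0,"rz": 0,"fingers": 0.4}]}}

```text
t: 15.95
tcp_pos: [0.5229, -0.0001, 0.0628]
orientation: [3.142, 0.0, 0.196]
wrist_force: [0.5, -0.5, -2.9]
gripper_width: 0.553
```

Request:
{"method": "arm_command", "body": {"increments": [{"x": 0,"y": 0,"z": -0.04,"rx": 0,"ry": 0,"rz": 0,"fingers": 0.4},{"x": 0,"y": 0,"z": -0.06,"rx": 0,"ry": 0,"rz": 0,"fingers": 0.4},{"x": 0,"y": 0,"z": -0.06,"rx": 0,"ry": 0,"rz": 0,"fingers": 0.4}]}}

```text
t: 16.25
tcp_pos: [0.5229, -0.0001, 0.0613]
orientation: [3.142, 0.0, 0.196]
wrist_force: [0.1, 0.3, -2.9]
gripper_width: 0.557
```

Request:
{"method": "arm_command", "body": {"increments": [{"x": 0,"y": 0,"z": -0.03,"rx": 0,"ry": 0,"rz": 0,"fingers": 0.4},{"x": 0,"y": 0,"z": -0.04,"rx": 0,"ry": 0,"rz": 0,"fingers": 0.4},{"x": 0,"y": 0,"z": -0.04,"rx": 0,"ry": 0,"rz": 0,"fingers": 0.4}]}}

```text
t: 16.55
tcp_pos: [0.523, -0.0001, 0.061]
orientation: [-3.141, -0.0, 0.196]
wrist_force: [-2.1, -0.1, 5.4]
gripper_width: 0.562
```

Request:
{"method": "arm_command", "body": {"increments": [{"x": 0,"y": 0,"z": 0.03,"rx": 0,"ry": 0,"rz": 0,"fingers": 0.5},{"x": 0,"y": 0,"z": 0.03,"rx": 0,"ry": 0,"rz": 0,"fingers": 0.6},{"x": 0,"y": 0,"z": 0.03,"rx": 0,"ry": 0,"rz": 0,"fingers": 0.7},{"x": 0,"y": 0,"z": 0.03,"rx": 0,"ry": 0,"rz": 0,"fingers": 0.8},{"x": 0,"y": 0,"z": 0.03,"rx": 0,"ry": 0,"rz": 0,"fingers": 1},{"x": 0,"y": 0,"z": 0.03,"rx": 0,"ry": 0,"rz": 0,"fingers": 1},{"x": 0,"y": 0,"z": 0.03,"rx": 0,"ry": 0,"rz": 0,"fingers": 1}], "newtons": 5}}

```text
t: 17.25
tcp_pos: [0.523, -0.0001, 0.0611]
orientation: [3.142, 0.0, 0.196]
wrist_force: [-0.1, -0.8, -0.4]
gripper_width: 0.973
```

Request:
{"method": "arm_command", "body": {"increments": [{"x": 0,"y": 0,"z": 0.5,"rx": 0,"ry": 0,"rz": 0,"fingers": 1},{"x": 0,"y": 0,"z": 1.5,"rx": 0,"ry": 0,"rz": 0,"fingers": 1},{"x": 0,"y": 0,"z": 2.5,"rx": 0,"ry": 0,"rz": 0,"fingers": 1},{"x": 0,"y": 0,"z": 3.5,"rx": 0,"ry": 0,"rz": 0,"fingers": 1},{"x": 0,"y": -0.5,"z": 4.5,"rx": 0,"ry": 0,"rz": 0,"fingers": 1},{"x": 0.3,"y": -1.5,"z": 5.5,"rx": 0,"ry": 0,"rz": 0,"fingers": 1},{"x": 0.6,"y": -3,"z": 6,"rx": 0,"ry": 0,"rz": 0,"fingers": 1},{"x": 0.6,"y": -3,"z": 6,"rx": 0,"ry": 0,"rz": 0,"fingers": 1},{"x": 0.6,"y": -3,"z": 6,"rx": 0,"ry": 0,"rz": 0,"fingers": 1}]}}

```text
t: 18.15
tcp_pos: [0.5378, -0.0758, 0.2121]
orientation: [3.141, -0.001, 0.194]
wrist_force: [-0.9, 0.4, -0.1]
gripper_width: 0.998
```

```bash
python3 - <<'E'
from h import *
c=read_camera('wrist');s=read_camera('scene')
r=rect(c,.523,0,.075,.05,400)
u,v=map(int,proj(s,[.54,.06,.05]));z=cv2.resize(s['img'][max(0,v-90):v+110,u-130:u+130],(520,400),interpolation=cv2.INTER_CUBIC)
save({'img':np.hstack([r[:, :280] if 0 else cv2.resize(r,(280,400)) if 0 else cv2.resize(r,(280,280)) if 0 else r[:,60:340],z])},'v7')
E
python3 st.py
```

```text
{'t': 18.25, 'tcp_pos': [0.5374, -0.0742, 0.2111], 'orientation': [-3.1409, 0.0006, 0.1968], 'wrist_force': [0.7571, -0.1825, -0.0784], 'ft_torque': [-0.0703, 0.0727, -0.0154], 'gripper_width': 1.0037} yawdeg 11.28
```

View pics/v7.png

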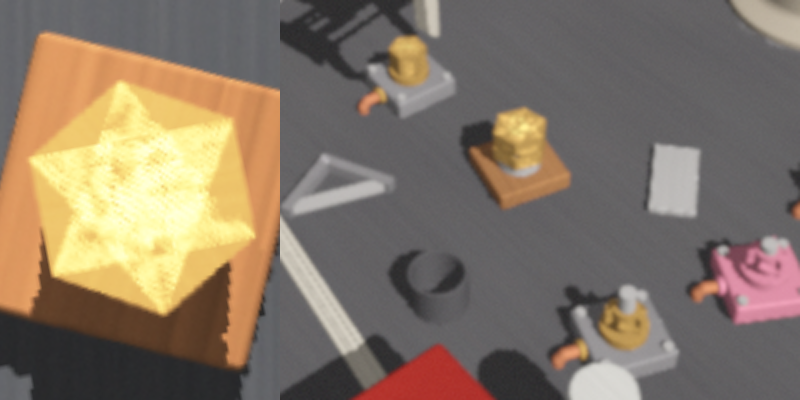

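```bash
python3 -c "
from cell import manip
print(manip.sign_off())"
```

```text
the job is handed in; nothing more can be done
None
```

The fuel cap is off its outlet and parked mouth down on the parking stub, and the job is handed in at about 18 s of the 48 s allowed. The sign-off reported no verdict.

- **Unscrewing:** I gripped the cap on two flats and turned it clockwise in 8° steps, easing up with the thread. Gentle lift tests from 20° on showed it still held, with pulls up to about 13 N, below the 25 N limit. It came free at about 52° of turn, after climbing about 6 mm. The turning moment stayed near zero throughout, so it never met the stop.
- **Parking:** It slid over the stub with no contact until it seated. It seated at about 5 N with the tool at 61 mm, inside the 57–63 mm expected for the rim resting on the boss.
- **Last checks:** In the final pictures the cap stands level, with its centre at about (0.524, 0.000). The stub measured (0.523, 0.000). The fuel outlet is bare with its pin up. The oxygen cap and the loose items in view look untouched, though I did not measure them. The gripper is open, about 0.15 m above, and touching nothing.
- **Failed or disagreed:**
  - The first move call was refused because rows must carry every field.
  - The colour-mask outlines of the cap were unusable, so I read its centre from the flattened views instead. They agreed with the grasp to about 2 mm.
  - The lift test at 52° was unclear at first (−2 N, then −6 N) until a further small lift freed the cap.

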